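# Feel along the sprung rest pads of a fixture

## Task

Check that no rest pad sticks: starting on the pad beside the end stop, run closed fingertips slowly along the curved row of sprung pads to the last one at the bare end. Stay on the pads all the way, gently pressing each down a few millimetres (both neighbours as you cross a joint) but none right to the bottom, then lift off so that all spring back up. Leave the loose parts on the fixture plate alone.

Things in the scene. Friction and masses are not known exactly. Their poses are not given: they have to be found in the camera images.
- rig: Fixture screwed to the bench, turned any way round: grey plate 190 x 280 x 12 mm (x -110 to 80, y -140 to 140 mm) with a dark rail 36 mm wide, top 52 mm above the bench, curved at 225 mm radius, bulging to +x, its middle at x = +15 mm. Five white sprung pads stand along it, pad 1 at the -y end, pad 5 at +y. Origin at bench height.
- stop (a point): Centre of the top of the steel end stop, an upright block 36 mm across the rail and 16 mm along it, 74 mm high above the bench (12 mm higher than the pads). It stands beside pad 1, 47 mm along the rail from pad 1's centre, and marks the starting end; the other end of the rail is bare.
- pad1_top (a point): Centre of the top face of rest pad 1 (pad 1 is beside the stop), 62 mm above the bench when up; it moves down with the pad. y axis along the rail to higher numbers, z up. 22 mm across the rail, 37.5 mm along it, 40 mm pitch; the middle 24 mm is flat, both ends slope down 4 mm over 7 mm, so that tips pressing 2.5 to 6 mm deep slide from pad to pad and press both at the joint.
- pad2_top (a point): Centre of the top face of rest pad 2 (pad 1 is beside the stop), 62 mm above the bench when up; it moves down with the pad. y axis along the rail to higher numbers, z up. Same size as pad 1.
- pad3_top (a point): Centre of the top face of rest pad 3 (pad 1 is beside the stop), 62 mm above the bench when up; it moves down with the pad. y axis along the rail to higher numbers, z up. Same size as pad 1.
- pad4_top (a point): Centre of the top face of rest pad 4 (pad 1 is beside the stop), 62 mm above the bench when up; it moves down with the pad. y axis along the rail to higher numbers, z up. Same size as pad 1.
- pad5_top (a point): Centre of the top face of rest pad 5 (pad 1 is beside the stop), 62 mm above the bench when up; it moves down with the pad. y axis along the rail to higher numbers, z up. Same size as pad 1.
- pad1 (a joint): How far pad 1 is pressed down (m): 0 up, 0.009 at the bottom of its travel. The spring starts to yield at about 1.2 N and takes 0.8 N more per mm; the pad springs back by itself.
- pad2 (a joint): How far pad 2 is pressed down (m): 0 up, 0.009 at the bottom of its travel. Same spring.
- pad3 (a joint): How far pad 3 is pressed down (m): 0 up, 0.009 at the bottom of its travel. Same spring.
- pad4 (a joint): How far pad 4 is pressed down (m): 0 up, 0.009 at the bottom of its travel. Same spring.
- pad5 (a joint): How far pad 5 is pressed down (m): 0 up, 0.009 at the bottom of its travel. Same spring.
- dowel: Loose steel locating dowel standing on the fixture plate on the hollow side of the rail: foot 22 mm, pin 14 mm in diameter, 45 mm high. Origin under its centre. Not part of the work.
- collar: Loose dark steel shaft collar lying flat on the plate, on the same side: 32 mm outside, 16 mm bore, 16 mm high. Origin under its centre. Not part of the work.
- knob_nut: Loose black plastic clamping knob standing on the plate, on the same side: head 34 mm in diameter, 30 mm high. Origin under its centre. Not part of the work.

How it is judged:
By the outcome, as a careful person would: the job done as asked, in the order asked, and still so for the second after the job is handed in, with the robot touching nothing.
It also fails if it takes over 40 s, if anything falls off the work surface, if the arm or the gripper's body presses on something with over 40 N, if the wrist force passes 120 N, or if a joint passes its speed limit or range.

## Robot

A 6-joint arm with a two-finger parallel gripper is mounted at the origin on the work surface. World frame = base frame: x ahead of the robot, y to its left, z up, the work surface at z = 0. Lengths are in mm, angles in rad, forces in N, time in s.
With the tool pointing down it reaches from about 275 to 725 mm from the base axis. Payload 5.6 kg.
Tool frame: the origin (TCP) lies midway between the tips of the shut fingers; the grasp point (between the pads) lies 19 mm behind it; z points along the fingers, y is the line along which they close (so a half turn about z gives the same grasp; the last joint's range is limited). The gripper opens to 85 mm and grips with 20 to 120 N. Pads are 22 mm wide; open, the fingers measure 114 mm over their backs; the gripper's body (76 mm by 85 mm) begins 54 mm behind the grasp point. The pads swing forward as they close: fully open they stand 13 mm farther back than shut.
Start: joints at [-1.024, 0.255, 0.108, 0, -1.424, -0.285], TCP at [142.371, -531.247, 231.283] pointing down, gripper open.
Joint ranges: [-2.95, 2.95], [-1.21, 1.97], [-1.09, 1.5], [-2.87, 1.71], [-2.94, -0.07], [-3.05, 3.05]. Speed limits (rad/s): [2.57, 2.57, 3.14, 3.14, 3.14, 3.14].

## Interface

Orientations are given as a rotation vector (axis times angle).
In Python, from station import bot gives the robot as it stands.
- The arm moves only by the tool carry_out, never from a script. Its argument "commands" is one flat list of numbers, 4 for each row, row after row: the shift along the tool's x, y, z in cm, then the turn about the tool's z in degrees. A call has 1 to 12 rows; each row shifts and turns the commanded pose from where the row before left it, along the tool's axes as they then stand; what a row does not reach is not made up. A row lasts 1/10 s, in which the tool goes at most 50 mm and 8.59 degrees, less where a joint would pass 70% of its speed; a pose out of reach is approached as far as the arm can. A call is refused whole if a number of a shift passes 5 or a number of a turn 8.59, either way. A call with a gripper value outside its range is refused whole. "gripper" is the finger opening in cm, from 0 to 8.54, set as the call begins (left out, the last holds). The fingers move at their own pace and stop on an object; "force" is the grip in N (left out, the last holds). Time passes only in rows, so rows that do not move let the fingers close. It gives the time, the measured TCP pose, the force, the opening and the grip force at its end, in the units of the state.
- bot.sense(): the state, without advancing time (a new reading comes with each control period).
- bot.camera(name): name is "side" or "top"; returns the picture (420x560x3 uint8, red, green, blue); there is no depth.
- bot.get_calibration(name): a dict with "fx", "fy", "cx", "cy" (pixels), "k1" (the pictures are not rectified: a ray, as slopes to the right and down, at radius r is drawn at 1 + k1 r^2 times it, then the intrinsics apply), "origin" and "orientation" of the camera in the world. Camera axes: x right, y down, z forward; pixel columns grow to the right and rows downward; lengths in mm; the calibration is good to about 2 mm. A picture is of the moment at which its call begins. get_calibration takes no time and is no camera call.
- bot.job_done(): hands the job in; it is judged then, once.
The state is a dict: "time_s": time; "joints": joint angles; "joint_vel": joint speeds; "joint_torque": joint torques, N m; "position": TCP position; "ee_rot": TCP orientation; "force": force on the tool from outside, world axes, zero at the start; "ft_torque": the same for the moment, N m; "gripper_width": opening from 0.0 (shut) to 1.0 (fully open); "grip_force": force on a finger pad.
Only numpy, scipy, OpenCV 4.12 (cv2) and the standard library are available. Lean on these libraries where they do the work, as an engineer would, in place of code of your own. Each camera call takes 0.05 s, during which the arm holds its last target. There are 200 camera calls.

## Working session

There is one attempt and no reset: what is moved stays moved. The work goes in short steps, Python scripts to look and compute and a tool call to move; the robot and the scene stay as the last step left them, time stands still between calls to the robot, and variables do not carry over. Pictures are saved under pics/ and viewed, at most 10 in all, crops included, and the job is handed in when it is done.

Besides the shell and the picture viewer there is one more tool, called by a JSON object that holds its "op" and its "data", one argument or row to a line. carry_out: Moves the arm, as the interface text tells. Its arguments: {"type":"object","properties":{"commands":{"type":"array"},"gripper":{"type":"number"},"force":{"type":"number"}},"required":["commands"]}

```bash
mkdir -p pics
python3 - <<'E'
from station import bot
import cv2
for n in("top","side"):
    im=bot.camera(n); cv2.imwrite(f"pics/{n}0.png",im[:,:,::-1]); print(bot.get_calibration(n))
print(bot.sense())
E
```

```text
{'fx': 439.7142421889763, 'fy': 439.7142421889763, 'cx': 273.5322676132896, 'cy': 206.06950067372748, 'k1': -0.028106669965990944, 'origin': array([533.29943292,  22.38337654, 735.22677984]), 'orientation': array([-2.20863048,  2.20732073, -0.04835706])}
{'fx': 444.3272037905659, 'fy': 444.3272037905659, 'cx': 284.76247860226573, 'cy': 206.76823948848931, 'k1': 0.03101077106261462, 'origin': array([240.95221821, 408.62949158, 433.36016226]), 'orientation': array([-0.91379403,  2.37564329, -1.23562846])}
{'time_s': 0.1, 'joints': array([-1.02442068e+00,  2.55680044e-01,  1.07139816e-01, -3.78170304e-04,
       -1.42389958e+00, -2.84572216e-01]), 'joint_vel': array([ 0.00039609, -0.00026202,  0.00278722,  0.0014436 , -0.00095351,
       -0.0007204 ]), 'joint_torque': array([-5.02641560e-03, -3.87602055e+01,  2.38471431e+01,  5.37810087e+00,
       -3.85574443e-03,  7.69775966e-06]), 'position': array([ 142.26430507, -530.83190112,  230.49937652]), 'ee_rot': array([ 4.09937695e-01, -3.11440704e+00, -2.59882851e-03]), 'force': array([ 0.51918334, -0.1034033 ,  0.27565705]), 'ft_torque': array([ 0.02691035, -0.00520595,  0.00165305]), 'grip_force': 0.0, 'gripper_width': 1.0006653052699443}
```

View pics/top0.png

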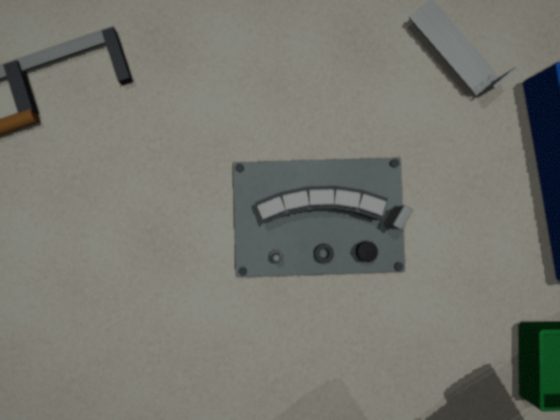

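View pics/side0.png

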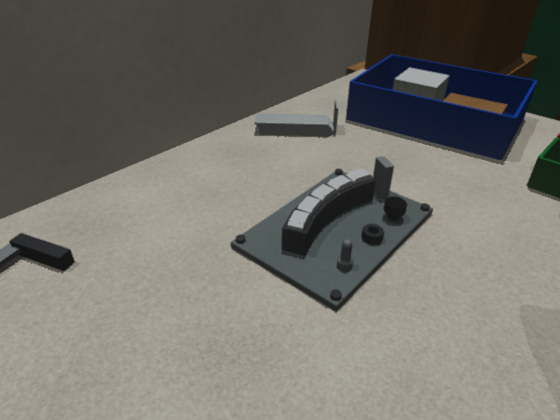

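The top view shows the rig, with the pads running from (373,205) (pad 1, beside the stop at (400,217)) to (271,207) (pad 5). The loose parts lie below the row. The side view agrees: the stop is at (384,180) and pad 5 at (300,220).

```bash
cat > h.py <<'E'
import numpy as np, cv2
from scipy.spatial.transform import Rotation as R
from station import bot
def cast(n,uv,z):
    c=bot.get_calibration(n); d=(np.atleast_2d(uv)-[c['cx'],c['cy']])/[c['fx'],c['fy']]
    s=d.copy()
    for _ in range(10): s=d/(1+c['k1']*(s**2).sum(1,keepdims=True))
    r=np.c_[s,np.ones(len(s))]@R.from_rotvec(c['orientation']).as_matrix().T
    return c['origin']+r*((z-c['origin'][2])/r[:,2])[:,None]
E
python3 - <<'E'
from h import *
np.set_printoptions(precision=1,suppress=True)
for n,box in(("top",(245,180,395,235)),("side",(280,160,376,232))):
    im=cv2.imread(f"pics/{n}0.png"); x0,y0,x1,y1=box
    g=cv2.cvtColor(im,cv2.COLOR_BGR2GRAY)[y0:y1,x0:x1]
    for t in (130,145,160):
        m=(g>t).astype(np.uint8)
        N,l,st,ce=cv2.connectedComponentsWithStats(m,connectivity=4)
        for i in range(1,N):
            if st[i,4]>40: print(n,t,st[i,4],ce[i]+[x0,y0],cast(n,ce[i]+[x0,y0],62)[0])
    big=cv2.resize(im[y0-25:y1+55,x0-20:x1+30],None,fx=4 if n=="top" else 4,fy=4,interpolation=cv2.INTER_CUBIC); print(big.shape)
    cv2.imwrite(f"pics/{n}c.png",big[:600,:800])
im=cv2.imread("pics/top0.png")
# dark corner screws
for c in((239,168),(394,162),(242,271),(398,266)):
    g=255-cv2.cvtColor(im,cv2.COLOR_BGR2GRAY)[c[1]-7:c[1]+8,c[0]-7:c[0]+8].astype(float)
    w=np.clip(g-np.median(g)-15,0,None); yy,xx=np.mgrid[-7:8,-7:8]
    p=np.array(c)+[(w*xx).sum()/w.sum(),(w*yy).sum()/w.sum()]; print(p,cast("top",p,14)[0])
E
```

```text
top 130 261 [321.5 196.6] [571.6 -57.2  62. ]
top 130 259 [347. 198.] [569.4 -96.4  62. ]
top 130 260 [295.6 199.7] [566.8 -17.2  62. ]
top 130 254 [372.3 204.1] [ 560.1 -135.3   62. ]
top 130 263 [270.8 207.2] [555.1  20.7  62. ]
(540, 800, 3)
side 130 2219 [315.4 174. ] [607.  -88.2  62. ]
side 130 170 [338.1 181.2] [567.2 -95.6  62. ]
side 130 643 [308.3 205.4] [560.  -12.3  62. ]
side 145 2163 [315.1 173.8] [607.7 -88.6  62. ]
side 145 150 [337.8 181.2] [567.6 -95.3  62. ]
side 145 168 [321.6 191.1] [569.  -55.5  62. ]
side 145 196 [308.2 203.4] [563.2 -16.   62. ]
side 145 222 [297.8 218.6] [550.6  22.4  62. ]
side 160 136 [357.2 173.3] [ 558.8 -136.6   62. ]
side 160 130 [338.1 181.3] [567.1 -95.4  62. ]
side 160 148 [321.7 191.1] [568.8 -55.5  62. ]
side 160 174 [308.  203.7] [562.9 -15.3  62. ]
side 160 198 [297.8 218.6] [550.6  22.4  62. ]
(608, 584, 3)
[239.3 167.6] [622.   72.5  14. ]
[393.3 163. ] [ 630.1 -182.1   14. ]
[242.3 270.9] [452.7  67.1  14. ]
[397.5 266.1] [ 460.1 -187.6   14. ]
```

View pics/topc.png

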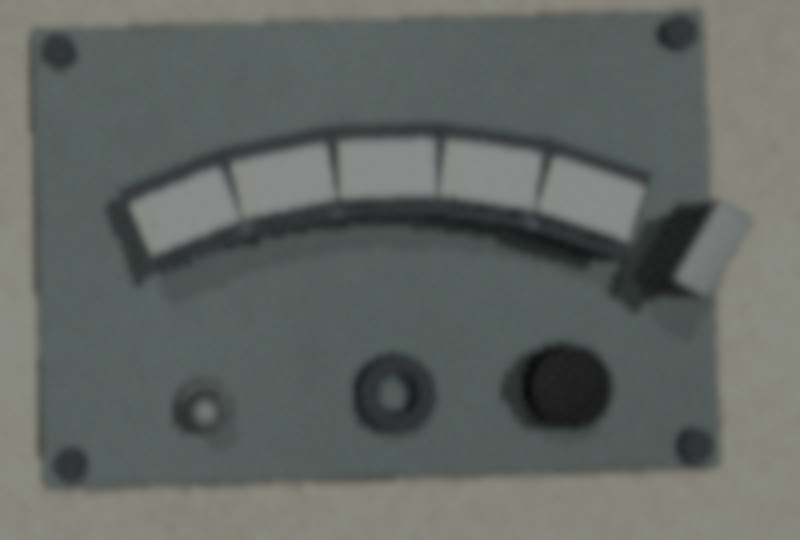

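```bash
cat >> h.py <<'E'
P3=np.array([570.6,-56.5]); YAW=np.radians(1.85)
def rail(s):  # s mm along rail from pad 3 -> xy, heading (ccw from +y)
    t=s/225; l=np.array([225*(np.cos(t)-1),225*np.sin(t)])
    c,q=np.cos(YAW),np.sin(YAW); return P3+[c*l[0]-q*l[1],q*l[0]+c*l[1]], YAW+t
def rep():
    st=bot.sense(); p=st['position']; M=R.from_rotvec(st['ee_rot']).as_matrix()
    h=np.arctan2(-M[0,1],M[1,1]); c,q=np.cos(YAW),np.sin(YAW)
    d=p[:2]-P3; l=np.array([c*d[0]+q*d[1],-q*d[0]+c*d[1]])+[225,0]
    s=225*np.arctan2(l[1],l[0])
    print("t %.2f pos %s s %.1f lat(+out) %.1f headerr %.2f F %s w %.3f"%(st['time_s'],p.round(1),s,np.hypot(*l)-225,np.degrees(h-YAW-s/225),st['force'].round(1),st['gripper_width']))
    return p,M,h
def to(s,z):
    p,M,h=rep(); xy,hd=rail(s)
    print("shift cm",(M.T@(np.r_[xy,z]-p)/10).round(2),"turn deg",round(np.degrees(h-hd),2))
E
python3 -c "
from h import *
to(-80,100)"
```

```text
t 0.10 pos [ 142.3 -530.8  230.5] s -453.1 lat(+out) 284.5 headerr 128.53 F [ 0.5 -0.1  0.3] w 1.001
shift cm [-50.5   27.4   13.09] turn deg 33.52
```

{"op": "carry_out", "data": {
  "commands": [-4,2.2,0.6,0,-4,2.2,0.6,0,-4,2.2,0.6,0,-4,2.2,0.6,0,-4,2.2,0.6,0,-4,2.2,0.6,0,-4,2.2,0.6,0,-4,2.2,0.6,0,-4,2.2,0.6,0,-4,2.2,0.6,0,-4,2.2,0.6,0,-4,2.2,0.6,0],
  "gripper": 0,
  "force": 40
}}

```text
time_s: 1.3
position: [538.5, -150.3, 158.7]
ee_rot: [0.41, -3.114, -0.0]
force: [0.4, -1.0, 0.2]
gripper_width: 0.005
grip_force: 0.0
```

```bash
python3 -c "
from h import *
to(-80,85)"
```

```text
t 1.30 pos [ 538.5 -150.3  158.7] s -102.2 lat(+out) -13.6 headerr 39.19 F [ 0.4 -1.   0.2] w 0.005
shift cm [-2.38  0.92  7.37] turn deg 33.54
```

{"op": "carry_out", "data": {
  "commands": [-1.2,0.45,1.5,0,-1.2,0.45,1.5,0,0,0,1.5,8.4,0,0,1.5,8.4,0,0,1.3,8.4,0,0,0,8.4,0,0,0,0,0,0,0,0]
}}

```text
time_s: 2.1
position: [558.2, -137.7, 86.1]
ee_rot: [-0.503, -3.101, 0.0]
force: [-0.1, 0.5, 0.2]
gripper_width: -0.003
grip_force: 0.0
```

```bash
python3 -c "
from h import *
to(-80,70)
for n in('top','side'):
    im=bot.camera(n)[:,:,::-1]; x0,y0=(225,140) if n=='top' else (270,100)
    cv2.imwrite(f'pics/{n}1.png',cv2.resize(im[y0:y0+140,x0:x0+190],None,fx=4,fy=4,interpolation=cv2.INTER_CUBIC))
"
```

```text
t 2.10 pos [ 558.2 -137.7   86.1] s -82.6 lat(+out) -0.0 headerr 0.76 F [-0.1  0.5  0.2] w -0.003
shift cm [-0.01  0.26  1.61] turn deg 0.1
```

View pics/side1.png

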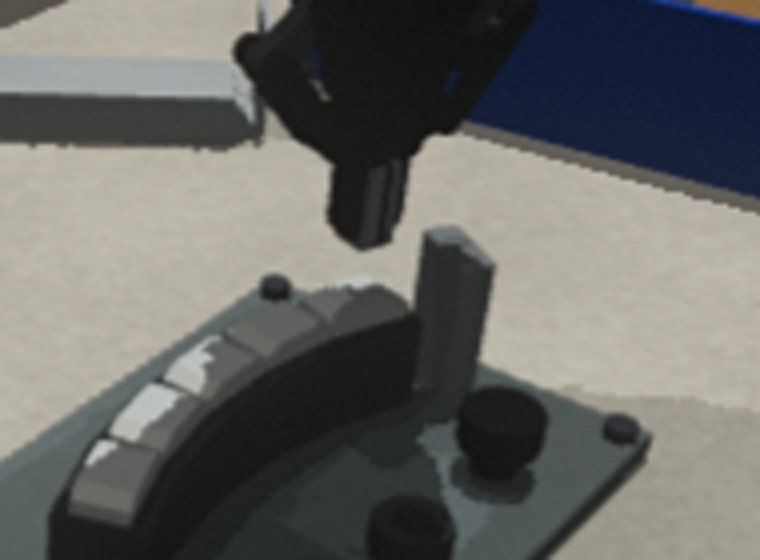

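View pics/top1.png

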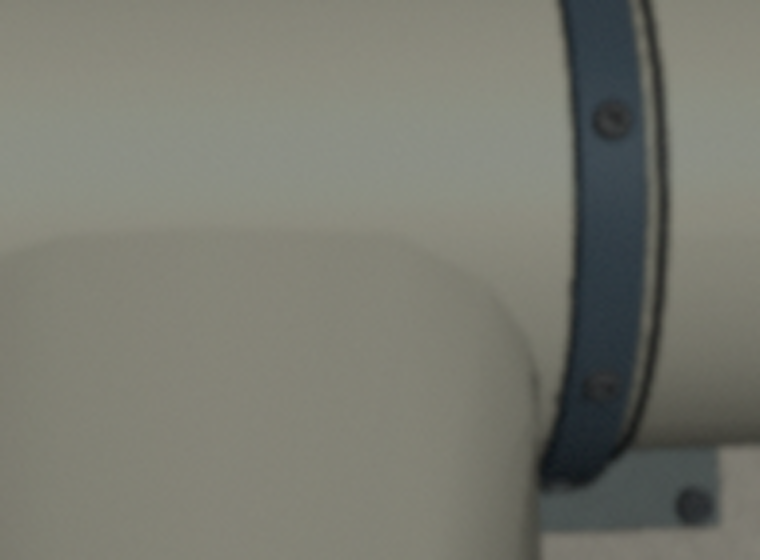

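Side view: the shut tips (362,245) hang over pad 1's white top, clear of the stop at (455,240). The arm hides the row in the top view.

{"op": "carry_out", "data": {
  "commands": [0,0.25,0.7,0,0,0,0.7,0,0,0,0.3,0,0,0,0.2,0,0,0,0.2,0,0,0,0,0,0,0,0,0]
}}

```text
time_s: 2.9
position: [559.4, -134.8, 65.4]
ee_rot: [0.508, 3.1, -0.0]
force: [0.7, -0.1, -0.7]
gripper_width: -0.001
grip_force: 0.0
```

```bash
python3 -c "
from h import *
to(-80,58)"
```

```text
t 2.90 pos [ 559.4 -134.8   65.4] s -79.5 lat(+out) 0.2 headerr -0.22 F [ 0.7 -0.1 -0.7] w -0.001
shift cm [ 0.02 -0.05  0.74] turn deg -0.08
```

{"op": "carry_out", "data": {
  "commands": [0,0,0.1,0,0,0,0.1,0,0,0,0.1,0,0,0,0.1,0,0,0,0.1,0,0,0,0.1,0,0,0,0,0,0,0,0,0]
}}

```text
time_s: 3.7
position: [559.4, -134.7, 59.5]
ee_rot: [0.508, 3.1, -0.0]
force: [-0.8, 0.7, 3.7]
gripper_width: -0.001
grip_force: 1.7
```

```bash
python3 -c "
from h import *
to(-80,58)"
```

```text
t 3.70 pos [ 559.4 -134.7   59.5] s -79.4 lat(+out) 0.2 headerr -0.22 F [-0.8  0.7  3.7] w -0.001
shift cm [ 0.02 -0.06  0.15] turn deg -0.08
```

{"op": "carry_out", "data": {
  "commands": [0,0,0.1,0,0,0,0.05,0,0,0,0,0,0,0.15,0,-0.38,0,0.15,0,-0.38,0,0.15,0,-0.38,0,0.15,0,-0.38,0,0.15,0,-0.38,0,0.15,0,-0.38]
}}

```text
time_s: 4.6
position: [562.3, -126.1, 57.9]
ee_rot: [0.445, 3.11, -0.0]
force: [-0.9, -3.1, 4.8]
gripper_width: 0.001
grip_force: 2.3
```

```bash
python3 -c "
from h import *
rep()"
```

```text
t 4.60 pos [ 562.3 -126.1   57.9] s -70.4 lat(+out) 0.4 headerr -0.21 F [-0.9 -3.1  4.8] w 0.001
```

Force and depth are as expected (4 mm), so I continue along the arc.

{"op": "carry_out", "data": {
  "commands": [0,0.15,0,-0.38,0,0.15,0,-0.38,0,0.15,0,-0.38,0,0.15,0,-0.38,0,0.15,0,-0.38,0,0.15,0,-0.38,0,0.15,0,-0.38,0,0.15,0,-0.38,0,0.15,0,-0.38,0,0.15,0,-0.38,0,0.15,0,-0.38,0,0.15,0,-0.38]
}}

```text
time_s: 5.8
position: [566.5, -108.6, 57.8]
ee_rot: [0.321, 3.125, -0.0]
force: [-0.6, -4.6, 4.8]
gripper_width: -0.003
grip_force: 2.3
```

```bash
python3 -c "
from h import *
rep()"
```

```text
t 5.80 pos [ 566.5 -108.6   57.8] s -52.3 lat(+out) 0.3 headerr -0.25 F [-0.6 -4.6  4.8] w -0.003
```

{"op": "carry_out", "data": {
  "commands": [0,0.15,0,-0.38,0,0.15,0,-0.38,0,0.15,0,-0.38,0,0.15,0,-0.38,0,0.15,0,-0.38,0,0.15,0,-0.38,0,0.15,0,-0.38,0,0.15,0,-0.38,0,0.15,0,-0.38,0,0.15,0,-0.38,0,0.15,0,-0.38,0,0.15,0,-0.38]
}}

```text
time_s: 7.0
position: [569.5, -90.9, 57.8]
ee_rot: [0.196, 3.135, 0.0]
force: [-1.0, -4.1, 4.3]
gripper_width: 0.002
grip_force: 2.3
```

```bash
python3 -c "
from h import *
rep()"
```

```text
t 7.00 pos [569.5 -90.9  57.8] s -34.4 lat(+out) 0.5 headerr -0.27 F [-1.  -4.1  4.3] w 0.002
```

{"op": "carry_out", "data": {
  "commands": [0.02,0.15,0,-0.38,0.02,0.15,0,-0.38,0,0.15,0,-0.38,0,0.15,0,-0.38,0,0.15,0,-0.38,0,0.15,0,-0.38,0,0.15,0,-0.38,0,0.15,0,-0.38,0,0.15,0,-0.38,0,0.15,0,-0.38,0,0.15,0,-0.38,0,0.15,0,-0.38]
}}

```text
time_s: 8.2
position: [570.9, -72.9, 58.0]
ee_rot: [0.072, 3.14, -0.0]
force: [0.9, -3.7, 3.7]
gripper_width: -0.001
grip_force: 2.3
```

```bash
python3 -c "
from h import *
rep()
im=bot.camera('side')[:,:,::-1]; cv2.imwrite('pics/side2.png',cv2.resize(im[100:240,270:460],None,fx=4,fy=4,interpolation=cv2.INTER_CUBIC))"
```

```text
t 8.20 pos [570.9 -72.9  58. ] s -16.4 lat(+out) 0.4 headerr -0.28 F [ 0.9 -3.7  3.7] w -0.001
```

View pics/side2.png

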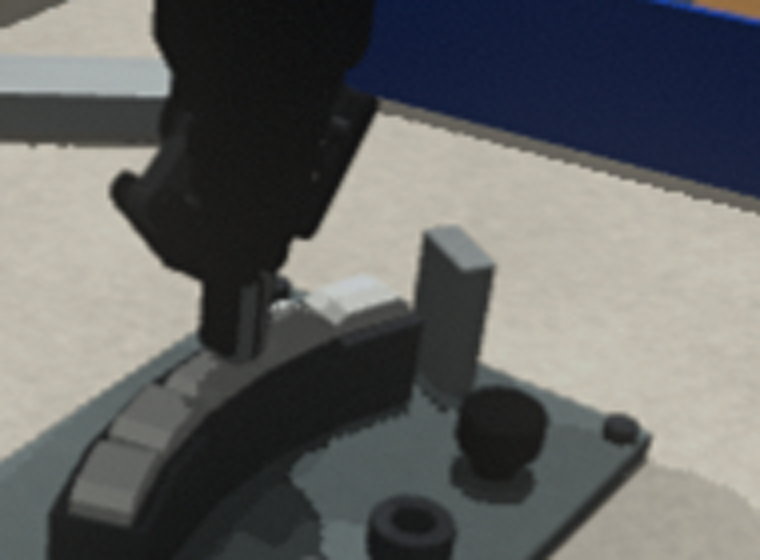

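The tips (235,345) are centred on the row, just onto pad 3. Pad 1 is back up.

{"op": "carry_out", "data": {
  "commands": [0.02,0.15,0.02,-0.38,0.02,0.15,0,-0.38,0,0.15,0,-0.38,0,0.15,0,-0.38,0,0.15,0,-0.38,0,0.15,0,-0.38,0,0.15,0,-0.38,0,0.15,0,-0.38,0,0.15,0,-0.38,0,0.15,0,-0.38,0,0.15,0,-0.38,0,0.15,0,-0.38]
}}

```text
time_s: 9.45
position: [570.5, -54.9, 57.6]
ee_rot: [-0.053, 3.141, 0.0]
force: [0.3, -4.3, 5.5]
gripper_width: -0.003
grip_force: 2.4
```

{"op": "carry_out", "data": {
  "commands": [0,0.15,0,-0.38,0,0.15,0,-0.38,0,0.15,0,-0.38,0,0.15,0,-0.38,0,0.15,0,-0.38,0,0.15,0,-0.38,0,0.15,0,-0.38,0,0.15,0,-0.38,0,0.15,0,-0.38,0,0.15,0,-0.38,0,0.15,0,-0.38,0,0.15,0,-0.38]
}}

```text
time_s: 10.65
position: [569.8, -38.2, 58.3]
ee_rot: [-0.179, 3.136, -0.003]
force: [1.5, -8.1, 7.0]
gripper_width: 0.0
grip_force: 4.9
```

```bash
python3 -c "
from h import *
rep()"
```

```text
t 10.65 pos [569.8 -38.2  58.3] s 18.3 lat(+out) 0.5 headerr 0.03 F [ 1.5 -8.1  7. ] w 0.000
```

{"op": "carry_out", "data": {
  "commands": [0.02,0.15,0,-0.38,0.02,0.15,0,-0.38,0,0.15,0,-0.38,0,0.15,0,-0.38,0,0.15,0,-0.38,0,0.15,0,-0.38,0,0.15,0,-0.38,0,0.15,0,-0.38,0,0.15,0,-0.38,0,0.15,0,-0.38,0,0.15,0,-0.38,0,0.15,0,-0.38]
}}

```text
time_s: 11.85
position: [566.1, -19.2, 57.6]
ee_rot: [0.303, -3.127, 0.0]
force: [0.8, -4.3, 5.0]
gripper_width: 0.002
grip_force: 2.4
```

```bash
python3 -c "
from h import *
rep()"
```

```text
t 11.85 pos [566.1 -19.2  57.6] s 37.6 lat(+out) -0.2 headerr -0.36 F [ 0.8 -4.3  5. ] w 0.002
```

{"op": "carry_out", "data": {
  "commands": [0,0.15,0,-0.37,0,0.15,0,-0.37,0,0.15,0,-0.38,0,0.15,0,-0.38,0,0.15,0,-0.38,0,0.15,0,-0.38,0,0.15,0,-0.38,0,0.15,0,-0.38,0,0.15,0,-0.38,0,0.15,0,-0.38,0,0.15,0,-0.38,0,0.15,0,-0.38]
}}

```text
time_s: 13.05
position: [562.6, -2.6, 58.1]
ee_rot: [-0.427, 3.112, -0.003]
force: [1.7, -8.6, 5.4]
gripper_width: 0.001
grip_force: 4.2
```

{"op": "carry_out", "data": {
  "commands": [0,0.15,0,-0.38,0,0.15,0,-0.38,0,0.15,0,-0.38,0,0.15,0,-0.38,0,0.15,0,-0.38,0,0.15,0,-0.38,0,0.15,0,-0.38,0,0.15,0,-0.38,0,0.15,0,-0.38,0,0.15,0,-0.38,0,0.15,0,-0.38,0,0.15,0,-0.38]
}}

```text
time_s: 14.25
position: [556.5, 15.5, 57.5]
ee_rot: [0.55, -3.093, 0.0]
force: [1.5, -3.9, 5.1]
gripper_width: 0.003
grip_force: 2.4
```

```bash
python3 -c "
from h import *
rep()"
```

```text
t 14.25 pos [556.5  15.5  57.5] s 73.6 lat(+out) 0.2 headerr -0.43 F [ 1.5 -3.9  5.1] w 0.003
```

Another 7.5 mm brings the tips to just past the centre of pad 5, and then I lift off.

{"op": "carry_out", "data": {
  "commands": [0,0.15,0,-0.38,0,0.15,0,-0.38,0,0.15,0,-0.38,0,0.15,0,-0.38,0,0.15,0,-0.38,0,0,0,0,0,0,-0.15,0,0,0,-0.15,0,0,0,-0.2,0,0,0,-0.3,0,0,0,-0.5,0,0,0,-1,0]
}}

```text
time_s: 15.45
position: [552.9, 22.4, 80.0]
ee_rot: [0.6, -3.081, -0.001]
force: [1.0, -0.1, 0.3]
gripper_width: -0.003
grip_force: 0.0
```

{"op": "carry_out", "data": {
  "commands": [0,0,-2,0,0,0,-3,0,0,0,-3,0,0,0,-3,0,0,0,0,0,0,0,0,0,0,0,0,0,0,0,0,0]
}}

```text
time_s: 16.25
position: [553.3, 22.3, 189.5]
ee_rot: [0.6, -3.081, 0.0]
force: [-0.3, -0.6, -0.3]
gripper_width: 0.0
grip_force: 0.0
```

```bash
python3 -c "
from h import *
rep()
im=bot.camera('side')[:,:,::-1]; cv2.imwrite('pics/side3.png',cv2.resize(im[100:240,270:460],None,fx=4,fy=4,interpolation=cv2.INTER_CUBIC))"
```

```text
t 16.25 pos [553.3  22.3 189.5] s 81.2 lat(+out) -0.3 headerr -0.48 F [-0.3 -0.6 -0.3] w 0.000
```

View pics/side3.png

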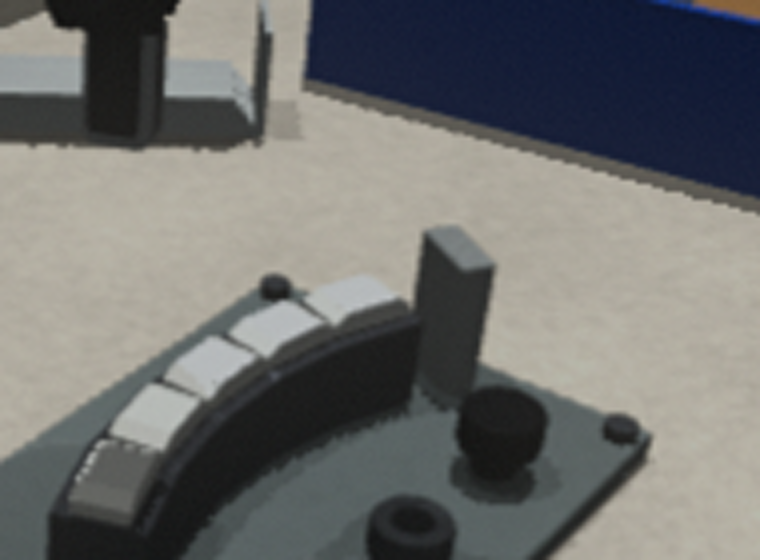

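All five pads are up, from (115,480) to (355,295), and the tips are clear at (115,130).

```bash
python3 -c "
from station import bot
print(bot.job_done())"
```

```text
the job is handed in; nothing more can be done
None
```

I ran the closed fingertips from pad 1 to pad 5 at about 15 mm/s, pressing about 4 mm deep. After lift-off all five pads sprang back up, and I handed the job in at about 16 s without going near the loose parts.

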